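# Shift the leaf-rolling machine into the green gear

### The arm

A 7-joint arm with a two-finger parallel gripper is mounted at the origin on the work surface. World frame = base frame: x ahead of the robot, y to its left, z up, the work surface at z = 0. Lengths are in m, angles in rad, forces in N, time in s.
With the tool pointing down it reaches from about 0.4 to 0.85 m from the base axis. Payload 4.5 kg.
Tool frame: the origin (TCP) lies where the fingers leave the gripper's body, on its centre line; the fingertips stand 64 mm ahead of it and the grasp point (between the pads) lies 45 mm ahead of it; z points along the fingers, y is the line along which they close (so a half turn about z gives the same grasp; the last joint's range is limited). The gripper opens to 88 mm and grips with 3 to 60 N. Pads are 18 mm wide; open, the fingers measure 123 mm over their backs; the gripper's body (75 mm by 187 mm) begins 45 mm behind the grasp point.
Start: joints at [1.26, 0.689, -0.195, 1.565, 0.157, 0.902, -0.215], TCP at [0.211, -0.588, 0.303] pointing down, gripper open.
Joint ranges: [-3.01, 3.01], [-0.46, 2.08], [-1.47, 1.51], [0.13, 2.56], [-1, 4.14], [0.04, 2.09], [-2.66, 2.66]. Speed limits (rad/s): [2.57, 2.57, 3.14, 3.14, 3.14, 3.14, 3.14].

### API

Orientations are given as a unit quaternion [x, y, z, w].
In Python, from plant import r gives the robot as it stands.
- The arm moves only by the tool play_rows, never from a script. Its arguments are lists of equal length, an entry for each row: "translation": the shift along the tool's x, y, z in m, a list of three; "delta_rot": the turn, a rotation vector about the tool's x, y, z in degrees, a list of three; "grip": the opening, from -1 (shut) to 1 (fully open). In form: {"translation": [[x, y, z], ...], "delta_rot": [[rx, ry, rz], ...], "grip": [grip, ...]}. A call has 1 to 20 rows; each row shifts and turns the commanded pose from where the row before left it, along the tool's axes as they then stand; what a row does not reach is not made up. A row lasts 1/8 s, in which the tool goes at most 62.5 mm and 10.7 degrees, less where a joint would pass 70% of its speed; a pose out of reach is approached as far as the arm can. A call with a gripper value outside its range is refused whole. The fingers move at their own pace and stop on an object; "squeeze" is the grip in N (left out, the last holds). Time passes only in rows, so rows that do not move let the fingers close. It gives the time, the measured TCP pose, the force, the opening and the grip force at its end, in the units of the state.
- r.get_state(): the state, without advancing time (a new reading comes with each control period).
- r.snapshot(name): name is "side" or "top" or "wrist"; returns the picture (384x512x3 uint8, blue, green, red); there is no depth.
- r.get_calibration(name): a dict with "intrinsics" (3x3 intrinsics, pixels), "eye" and "rotation" of the camera in the world. Camera axes: x right, y up, looking along -z (the intrinsics and any distortion apply to the point x, -y, -z); pixel columns grow to the right and rows downward; lengths in m; the calibration is good to about 2 mm. A picture is of the moment at which its call begins: read the wrist's pose just before it. get_calibration takes no time and is no camera call; for the wrist camera it gives the pose at the moment of the call.
- r.finish_job(): hands the job in; it is judged then, once.
Trained networks look in the newest picture that a camera, given by its name, has taken for a name from the list of things; names that differ only in an ending like _2 or _b are one class to them, and where a whole thing is asked for, a point or a joint stands for the part that bears it (a point fixed in the world has none). Each returns a list of dicts, best first, with "confidence" (0 to 1); they miss things now and then, are a little off and sometimes report something else, mostly with a low value. They report only what shows in the picture. A call takes as long as a camera call.
- r.look_for(camera, target): "point" ([x, y, z] in m, in world coordinates, good to about 4 mm: the middle of the surface that is visible of it).
- r.silhouettes(camera, target): "pixels" (384x512 bool, what is visible of it).
The state is a dict: "clock": time; "q": joint angles; "qd": joint speeds; "joint_torque": joint torques, N m; "tool_pos": TCP position; "eef_rot": TCP orientation; "contact_force": force on the tool from outside, world axes, zero at the start; "moment": the same for the moment, N m; "opening": opening from 0.0 (shut) to 1.0 (fully open); "finger_force": force on a finger pad.
Only numpy, scipy, OpenCV 4.12 (cv2) and the standard library are available. Lean on these libraries where they do the work, as an engineer would, in place of code of your own. Each camera call takes 0.05 s, during which the arm holds its last target. There are 200 camera calls.

### The job

Shift the rolling machine's gear lever out of the red slot and into the slot marked by the green disc: push the lever gently with the fingers through the H-shaped gate until it is fully home at the end of the green slot, then move clear and leave it there. Only push it: do not pull its spring-loaded knob up, and leave the tin, tube, jar and the other things lying around where they are.

Things in the scene. Friction and masses are not known exactly. Their poses are not given: they have to be found in the camera images.
- machine: Green bench leaf-rolling machine, fixed to the table: housing 220 (x) x 280 (y) x 105 mm high, two rollers (up to 120 mm high) along its far side to x = 205. Origin: on the table under the middle of the H-gate; x points to the rollers (away from the robot, within a yaw of 0.3 rad), y to its left, z up. The lever swings about a point on its z axis at z = 20 mm.
- gate_center (a point): Middle of the gate plate's upper face (z = 113 mm; plate 118 x 96 mm, steel, 8 thick). The H: a cross channel along y (x from -11 to 11 mm) and two columns along x at y = 22 and -22, 18 mm wide, from x = -33 to 33: four slots, near/far, left/right. The lever's 10 mm stem runs in it; two solid islands (|y| under 13, |x| over 11) stop it, so it changes column only in the cross channel.
- lever_fore (a joint): Swing of the gear lever along the machine's x (rad): 0 in the cross channel, positive away from the robot; stops at -0.305 (fully home in a near slot) and +0.305 (fully home in a far slot). It can change column only between about -0.06 and +0.06. No spring: it stays where it is left; about 3 N at the knob moves it.
- lever_side (a joint): Swing of the gear lever along the machine's y (rad): positive to the left, stops at -0.285 and +0.285; about +0.24 is the middle of the left column of slots, -0.24 of the right; in a slot it plays about 0.04 either way. No spring; about 3 N at the knob moves it.
- knob_lift (a joint): How far the knob is pulled up along its stem (m): 0 as it stands; a spring of 12 N, rising by 2.5 N a mm, holds it down; travel 12 mm. It is to stay down.
- knob_center (a point): Centre of the black ball knob, 34 mm in diameter (white spot on top), 170 mm up the lever from its swing point. In the machine's frame: x = 170 sin(fore), y = 170 sin(side) cos(fore), z = 20 + 170 cos(side) cos(fore) mm, so 190 mm above the table when upright, 13 to 15 mm lower when home. All around it is free at this height, to push it from any side.
- gate_pin (a point): Point on the axis of the lever's stem, 89 mm from the swing point, at the gate plate: shows which slot the lever is in. Fully home it is about 19 mm from the disc of its slot.
- disc_green: Green disc, 17 mm in diameter, 2 mm thick, fixed on the gate plate just beyond the end of one slot: it marks the wanted slot. In the machine's frame discs lie at x = +46 or -46, y = +22 or -22 mm, one at each slot. Green and blue mark the two right-hand slots (y = -22) and change places from run to run.
- disc_red: Red disc, alike: marks the slot where the lever is at the start, always the near left one (x = -46, y = +22 mm).
- disc_blue: Blue disc, alike: marks the other right-hand slot.
- disc_yellow: Yellow disc, alike: marks the far left slot (x = +46, y = +22 mm).
- tin: Loose round brass tin, 52 mm in diameter, 30 mm high, standing on the machine's top at its far right corner (top at 135 mm). Origin: centre of its underside. To be left alone.
- tube: Loose aluminium cigar tube, 23 mm in diameter, 130 mm high, standing upright on the table at the left of the machine. Origin: centre of its foot. To be left alone.
- jar: Loose amber glue jar, 60 mm in diameter, 75 mm high, at the left. Origin: centre of its underside. To be left alone.
- cutter: Loose flat cutter with two finger rings, 40 x 132 x 6 mm, on the table at the right. Origin: centre of its underside. To be left alone.
- lighter: Loose steel lighter, 24 x 13 x 55 mm, standing on the 35 mm high dark board at the right. Origin: centre of its underside. To be left alone.
- ashtray: Loose blue bowl, 110 mm in diameter, 35 mm high, at the back left. Origin: centre of its underside. To be left alone.
- mould: Loose light wooden mould, 130 x 200 x 24 mm, lying on the dark board at the right. Origin: centre of its underside. To be left alone.

How it is judged:
On the way, in this order (a step that is already met when the one before it is completed fails the run):
1. the lever comes out of the red slot into the cross channel (value of joint lever_fore above -0.06 rad).
2. the lever is in the green slot, fully home (horizontal distance between gate_pin and disc_green below 0.024 m), for 0.1 s.
At the end, for the whole second after the job is handed in: The lever's stem stands at rest in the slot with the green disc, fully home to within 4 to 5 mm at the gate (gate_pin within 24 mm of the disc's centre; fully home is about 19), its knob down (within 2 mm), and no loose thing has moved 20 mm (horizontal distance between gate_pin and disc_green below 0.024 m and velocity of joint lever_fore between -0.05 and 0.05 rad/s and velocity of joint lever_side between -0.05 and 0.05 rad/s and value of joint knob_lift below 0.002 m and distance of each of tin, tube, jar, cutter, lighter, ashtray, mould from where it was at the start of the episode below 0.02 m); the robot touches nothing.
It fails at once if the knob is pulled up along the stem by more than 4 mm (value of joint knob_lift above 0.004 m).
It fails at once if the fingers press on the machine or its lever with more than 45 N (contact force between the fingers and machine above 45 N).
It fails at once if one of the loose things around is moved or lifted by 20 mm or more (distance of any of tin, tube, jar, cutter, lighter, ashtray, mould from where it was at the start of the episode above 0.02 m).
It fails at once if the tube, jar or lighter is tipped (angle between any of tube, jar, lighter's own z axis and vertical above 0.5 rad).
It also fails if it takes over 53 s, if anything falls off the work surface, if the arm or the gripper's body presses on something with over 40 N, if the wrist force passes 120 N, or if a joint passes its speed limit or range.

## Working session

There is one attempt and no reset: what is moved stays moved. The work goes in short steps, Python scripts to look and compute and a tool call to move; the robot and the scene stay as the last step left them, time stands still between calls to the robot, and variables do not carry over. Pictures are saved under pics/ and viewed, at most 10 in all, crops included, and the job is handed in when it is done.

Besides the shell and the picture viewer there is one more tool, called as a command line: name --argument value ..., lists and objects as JSON in quotes. play_rows: Moves the arm, as the interface text tells. Its arguments: {"type":"object","properties":{"translation":{"type":"array","items":{"type":"array","items":{"type":"number"}}},"delta_rot":{"type":"array","items":{"type":"array","items":{"type":"number"}}},"grip":{"type":"array","items":{"type":"number"}},"squeeze":{"type":"number"}},"required":["translation","delta_rot","grip"]}

```bash
mkdir -p pics; cat > h.py <<'E'
import numpy as np,cv2
from plant import r
from scipy.spatial.transform import Rotation as R
def best(c,t):
    l=r.look_for(c,t)
    return [(np.round(d['point'],4).tolist(),round(d['confidence'],2)) for d in l[:2]]
E
python3 - <<'E'
from h import *
s=r.get_state();print(s['clock'],s['tool_pos'],s['eef_rot'],s['opening'],s['contact_force'])
a=r.snapshot('top');b=r.snapshot('side')
cv2.imwrite('pics/a.png',a);cv2.imwrite('pics/b.png',b)
for c in('top','side'):
  for t in('disc_green','disc_red','disc_blue','disc_yellow','knob_center','tin','tube','jar','lighter'):print(c,t,best(c,t))
  k=r.get_calibration(c);print({q:np.round(v,3).tolist() for q,v in k.items()})
print(r.get_state()['clock'])
E
```

```text
0.0 [ 0.21103548 -0.58776507  0.30193643] [ 9.85174595e-01  1.71552471e-01 -2.17626162e-04 -8.48305860e-04] 1.0010563772658463 [ 0.57422231 -0.6446983  -0.15618474]
top disc_green []
top disc_red [([0.4657, -0.4317, 0.0816], 0.43), ([0.6032, -0.218, 0.1346], 0.33)]
top disc_blue []
top disc_yellow [([0.512, -0.0734, 0.1897], 0.64)]
top knob_center [([0.514, -0.0736, 0.1902], 0.41), ([0.5864, -0.1138, 0.1071], 0.2)]
top tin [([0.5501, 0.0993, 0.1037], 0.67), ([0.5982, -0.2194, 0.1316], 0.63)]
top tube []
top jar [([0.4043, 0.452, 0.0729], 0.88)]
top lighter [([0.4661, -0.4313, 0.0812], 0.62)]
{'intrinsics': [[355.392, 0.0, 260.229], [0.0, 355.392, 191.208], [0.0, 0.0, 1.0]], 'eye': [0.27, -0.006, 1.269], 'rotation': [-0.073, 0.08, 0.739, -0.665]}
side disc_green []
side disc_red []
side disc_blue [([0.57, -0.0734, 0.1049], 0.57)]
side disc_yellow [([0.6031, -0.2078, 0.1336], 0.7)]
side knob_center [([0.511, -0.0663, 0.188], 0.58)]
side tin [([0.6031, -0.213, 0.1343], 0.58), ([0.6208, -0.4735, 0.0576], 0.38)]
side tube [([0.5563, 0.1101, 0.0798], 0.59)]
side jar []
side lighter [([0.5049, -0.0676, 0.1889], 0.72)]
{'intrinsics': [[447.348, 0.0, 256.198], [0.0, 447.348, 193.751], [0.0, 0.0, 1.0]], 'eye': [-0.054, 0.595, 1.13], 'rotation': [-0.129, 0.322, 0.879, -0.328]}
1.0
```

View pics/a.png

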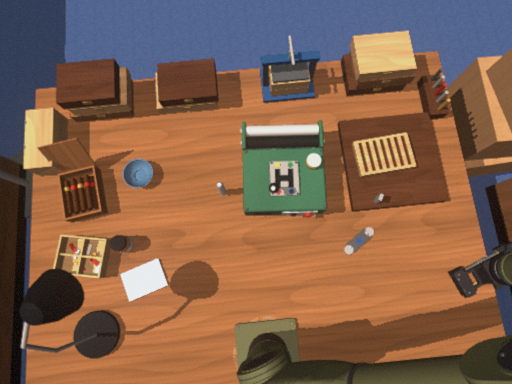

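View pics/b.png

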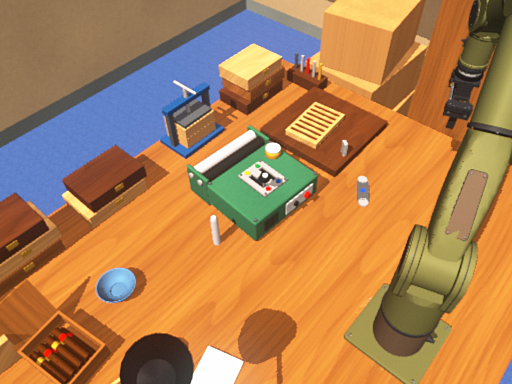

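```bash
cat >> h.py <<'E'
def cam(c):
    k=r.get_calibration(c);return np.array(k['intrinsics']),np.array(k['eye']),(R.from_quat(k['rotation']).as_matrix() if np.size(k['rotation'])==4 else np.array(k['rotation']))
def proj(C,P):
    K,e,M=C;p=(np.atleast_2d(P)-e)@M*[1,-1,-1];p=p@K.T;return p[:,:2]/p[:,2:]
def back(C,uv,z):
    K,e,M=C;d=np.linalg.inv(K)@[uv[0],uv[1],1.];d=M@(d*[1,-1,-1]);return e+d*(z-e[2])/d[2]
E
python3 - <<'E'
from h import *
out=[]
for c,f in(('top','a'),('side','b')):
    im=cv2.imread(f'pics/{f}.png');C=cam(c)
    # plane z=.113 patch 0.3m, x up, y left, 400px
    S=.0005;n=400;x0,y0=.64,0.01
    q=np.array([[0,0],[n,0],[n,n],[0,n]],float)
    W=np.array([[x0-v*S,y0-u*S,.113] for u,v in q])
    H=cv2.getPerspectiveTransform(proj(C,W).astype(np.float32),q.astype(np.float32))
    out.append(cv2.warpPerspective(im,H,(n,n),flags=cv2.INTER_CUBIC))
cv2.imwrite('pics/c.png',np.hstack(out))
E
```

```text
(no output)
```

View pics/c.png

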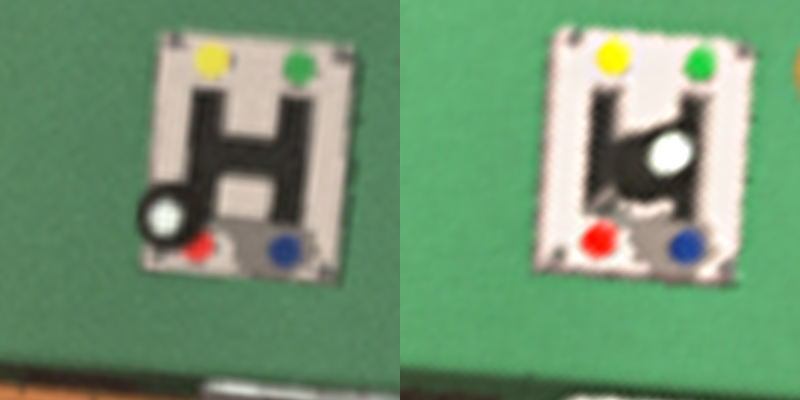

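Top view: green disc is the far right slot at (299,68) in the rectified picture; yellow (212,60), red (200,245), blue (286,250). This puts the gate centre at (0.563, -0.115) and the yaw at about -0.08, and the knob fix agrees with that pose.

play_rows --translation '[[0, 0, 0], [0, 0, 0], [0, 0, 0], [0.017, -0.045, 0], [0.017, -0.045, 0], [0.017, -0.045, 0], [0.017, -0.045, 0], [0.017, -0.045, 0], [0.017, -0.045, 0], [0.017, -0.045, 0], [0.017, -0.045, 0], [0.017, -0.045, 0], [0.017, -0.045, 0], [0.017, -0.045, 0], [0.016, -0.044, 0], [0, 0, 0], [0, 0, 0]]' --delta_rot '[[0, 0, 8.1], [0, 0, 8.1], [0, 0, 8.1], [0, 0, 0], [0, 0, 0], [0, 0, 0], [0, 0, 0], [0, 0, 0], [0, 0, 0], [0, 0, 0], [0, 0, 0], [0, 0, 0], [0, 0, 0], [0, 0, 0], [0, 0, 0], [0, 0, 0], [0, 0, 0]]' --grip '[-1, -1, -1, -1, -1, -1, -1, -1, -1, -1, -1, -1, -1, -1, -1, -1, -1]'

```text
clock: 3.12
tool_pos: [0.456, -0.0676, 0.3027]
eef_rot: [0.999, -0.04, -0.0, 0.0]
contact_force: [0.1, -1.1, -0.5]
opening: 0.008
finger_force: 0.0
```

```bash
cat >> h.py <<'E'
G=np.array([.563,-.1147]);Y=-.081
def m(p):
    a=np.array([[np.cos(Y),np.sin(Y)],[-np.sin(Y),np.cos(Y)]])@(np.array(p[:2])-G);return np.round(np.r_[a,p[2]]*1000,1)
def st():
    s=r.get_state();e=R.from_quat(s['eef_rot']).as_matrix()
    print(s['clock'],'TCP in machine mm',m(s['tool_pos']),'yaw',np.arctan2(e[1,0],e[0,0]),'z',np.round(e[:,2],3),'F',np.round(s['contact_force'],1),'op',s['opening'],np.round(s['q'],2))
E
python3 - <<'E'
from h import *
st()
im=r.snapshot('wrist');cv2.imwrite('pics/d.png',im);C=cam('wrist')
# discs by colour -> machine frame at z=.115
h=cv2.cvtColor(im,cv2.COLOR_BGR2HSV)
for n,lo,hi in(('red',(0,150,90),(6,255,255)),('yellow',(24,130,90),(34,255,255)),('blue',(108,140,50),(125,255,255)),('green',(50,150,60),(75,255,255))):
    k,_,s,c=cv2.connectedComponentsWithStats(cv2.inRange(h,lo,hi))
    for i in range(1,k):
        if 60<s[i,4]<8000:print(n,s[i,4],c[i].round(),m(back(C,c[i],.115)))
E
```

```text
3.125 TCP in machine mm [-110.5   38.3  302.7] yaw -0.07961859822706188 z [-0.    -0.001 -1.   ] F [ 0.1 -1.1 -0.5] op 0.007544199043103619 [ 0.05  0.48 -0.    2.05  0.    0.61 -1.61]
red 162 [365. 181.] [-111.1  -60.6  115. ]
blue 306 [326. 109.] [-48.  -21.8 115. ]
blue 134 [484. 233.] [-161.4 -177.3  115. ]
```

View pics/d.png

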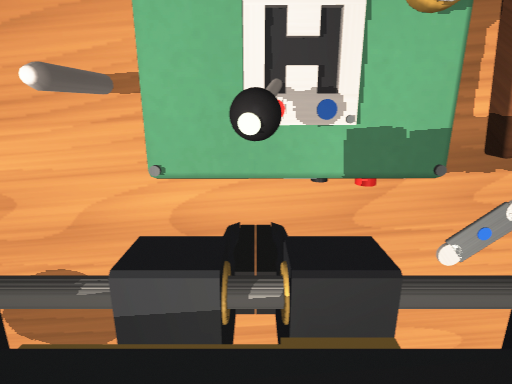

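The picture shows the knob at (256,114), straight ahead of the fingers. Blue disc at (326,109) measures (-48,-22) mm in the machine frame, so the pose is confirmed to within 2 mm. Next I descend and push forward.

play_rows --translation '[[0, 0, 0.037], [0, 0, 0.037], [0.01, 0, 0], [0.01, 0, 0], [0.005, 0, 0], [0.005, 0, 0], [0.005, 0, 0], [0.005, 0, 0], [0.005, 0, 0], [0.005, 0, 0], [0.005, 0, 0], [0.005, 0, 0], [0.005, 0, 0], [0.005, 0, 0], [0.005, 0, 0], [0.005, 0, 0], [0, 0, 0]]' --delta_rot '[[0, 0, 0], [0, 0, 0], [0, 0, 0], [0, 0, 0], [0, 0, 0], [0, 0, 0], [0, 0, 0], [0, 0, 0], [0, 0, 0], [0, 0, 0], [0, 0, 0], [0, 0, 0], [0, 0, 0], [0, 0, 0], [0, 0, 0], [0, 0, 0], [0, 0, 0]]' --grip '[-1, -1, -1, -1, -1, -1, -1, -1, -1, -1, -1, -1, -1, -1, -1, -1, -1]'

```text
clock: 5.3
tool_pos: [0.5369, -0.0734, 0.2288]
eef_rot: [0.999, -0.04, 0.001, 0.0]
contact_force: [-1.5, 0.2, 1.5]
opening: 0.002
finger_force: 1.0
```

```bash
python3 - <<'E'
from h import *
st()
for c in('top','side'):
    r.snapshot(c)
    print(c,[(m(d['point']),round(d['confidence'],2)) for d in r.look_for(c,'knob_center')[:3]])
E
```

```text
5.3 TCP in machine mm [-29.3  39.  228.8] yaw -0.0793056934112265 z [ 0.001 -0.    -1.   ] F [-1.5  0.2  1.5] op 0.002173300498545948 [ 0.05  0.69 -0.01  1.9   0.01  0.56 -1.61]
top []
side []
```

play_rows --translation '[[0.002, 0, 0], [0, 0, 0], [-0.015, 0, 0], [-0.015, 0, 0], [0, -0.022, 0], [0, -0.022, 0], [0, -0.021, 0], [0.019, 0, 0], [0.019, 0, 0], [0.019, 0, 0], [0, 0, 0]]' --delta_rot '[[0, 0, 0], [0, 0, 0], [0, 0, 0], [0, 0, 0], [0, 0, 0], [0, 0, 0], [0, 0, 0], [0, 0, 0], [0, 0, 0], [0, 0, 0], [0, 0, 0]]' --grip '[-1, -1, -1, -1, -1, -1, -1, -1, -1, -1, -1]'

```text
clock: 6.88
tool_pos: [0.572, -0.011, 0.2288]
eef_rot: [0.999, -0.04, 0.002, 0.0]
contact_force: [-0.0, 0.5, -0.6]
opening: 0.001
finger_force: 0.0
```

```bash
python3 - <<'E'
from h import *
st();o=[]
for c in('top','side'):
    im=r.snapshot(c);u=proj(cam(c),[.56,-.1,.15])[0].astype(int)
    o.append(cv2.resize(im[u[1]-40:u[1]+40,u[0]-40:u[0]+40],(400,400),interpolation=cv2.INTER_CUBIC))
    print(c,[(m(d['point']),round(d['confidence'],2)) for d in r.look_for(c,'knob_center')[:3]])
cv2.imwrite('pics/e.png',np.hstack(o))
E
```

```text
6.875 TCP in machine mm [  0.6 104.  228.8] yaw -0.07967984215684201 z [ 0.003 -0.    -1.   ] F [-0.   0.5 -0.6] op 0.0013327344914436717 [-0.07  0.72  0.01  1.81 -0.01  0.61 -1.7 ]
top []
side [(array([-14.6,  39.9, 191.8]), 0.65), (array([-211.7, -255.6,    7.4]), 0.36)]
```

View pics/e.png

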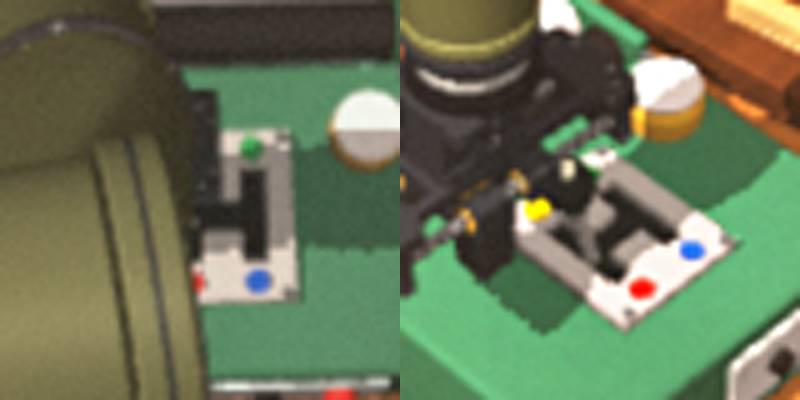

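```bash
python3 - <<'E'
from h import *
im=r.snapshot('side');C=cam('side');u=proj(C,[.56,-.1,.15])[0].astype(int)
g=cv2.cvtColor(im,cv2.COLOR_BGR2GRAY)
print(u-40,(np.array([568-400,170])/5+u-40))
a=np.array([[np.cos(Y),-np.sin(Y)],[np.sin(Y),np.cos(Y)]])
for f in(-.1,-.05,-.02,0,.03):
  L=186;s=.24
  p=np.array([L*np.sin(f),L*np.sin(s)*np.cos(f),20+L*np.cos(s)*np.cos(f)])/1000
  print(f,proj(C,np.r_[a@p[:2]+G,p[2]])[0].round(1))
x,y=(np.array([168,170])/5+u-40).astype(int)
print(x,y);print(g[y-8:y+9,x-9:x+10])
E
```

```text
[220 131] [253.6 165. ]
-0.1 [256.1 167.5]
-0.05 [253.8 165.7]
-0.02 [252.5 164.7]
0 [251.6 164. ]
0.03 [250.3 163.1]
253 165
[[ 47  47  54  47  44  41  61 107 148 156 154 138 108  99  80  93 107  63
   40]
 [ 45  50  45  43  50  82 118 145 155 146 123 102  88  86  87 119 145 125
   74]
 [ 46  43  44  52  94 142 153 153 146 116  99  93  87 107 117 143 155 153
  126]
 [ 47  45  43  51  82 131 147 121 116  93  87  98 109 139 147 146 151 159
  140]
 [ 46  47  49  47  58  81  95  87  96  83  76 104 147 185 206 178 142 196
  238]
 [ 48  53  52  52  50  51  58  73  96  87  66  97 203 254 254 246 233 250
  249]
 [ 53  54  52  51  49  52  54  78 144 208 171  66 131 229 255 255 253 250
  207]
 [ 52  51  53  54  58  62  51  67 154 232 203  67  49 116 179 199 212 201
  165]
 [ 48  49  56  71  68  58  45  50 145 230 190  64  32  41  75 113 150 167
  163]
 [ 73  64  67  63  54  47  40  43 100 157 115  52  39  34  49  96 147 165
  160]
 [137 118  62  46  45  45  43  42  56  73  56  43  39  36  48 109 163 146
  127]
 [133 146  63  40  41  40  44  42  42  42  42  43  42  38  42  93 133 115
   88]
 [102 115  52  32  39  38  42  43  42  42  41  41  38  35  55  86  82  60
   49]
 [ 94  79  43  71  97  46  30  36  41  39  42  40  36  41  88 127  72  37
   35]
 [231 194 148 207 226 153  39  32  35  37  40  37  35  57 121 166 136  80
   44]
 [252 229 226 226 226 226  90  34  37  34  34  34  44 101 162 173 170 148
  102]
 [253 230 226 226 226 213 150 112  97  46  40  46  70 124 170 171 171 168
  135]]
```

play_rows --translation '[[0, 0.012, 0], [0, 0.012, 0], [0, 0.005, 0], [0, 0.005, 0], [0, 0.005, 0], [0, 0.005, 0], [0, 0.005, 0], [0, 0.005, 0]]' --delta_rot '[[0, 0, 0], [0, 0, 0], [0, 0, 0], [0, 0, 0], [0, 0, 0], [0, 0, 0], [0, 0, 0], [0, 0, 0]]' --grip '[-1, -1, -1, -1, -1, -1, -1, -1]'

```text
clock: 8.12
tool_pos: [0.5661, -0.0648, 0.2289]
eef_rot: [0.999, -0.039, 0.0, -0.0]
contact_force: [0.5, 4.2, 3.2]
opening: 0.008
finger_force: 2.2
```

play_rows --translation '[[0, 0.005, 0], [0, 0.005, 0], [0, 0.005, 0], [0, 0.005, 0], [0, 0.005, 0], [0, 0.005, 0], [0, 0.005, 0], [0, 0.005, 0], [0, 0.005, 0], [0, 0.005, 0], [0, 0.004, 0], [0, 0, 0]]' --delta_rot '[[0, 0, 0], [0, 0, 0], [0, 0, 0], [0, 0, 0], [0, 0, 0], [0, 0, 0], [0, 0, 0], [0, 0, 0], [0, 0, 0], [0, 0, 0], [0, 0, 0], [0, 0, 0]]' --grip '[-1, -1, -1, -1, -1, -1, -1, -1, -1, -1, -1, -1]'

```text
clock: 9.62
tool_pos: [0.5612, -0.1193, 0.2285]
eef_rot: [0.999, -0.04, -0.0, 0.0]
contact_force: [1.5, 0.3, -0.8]
opening: 0.004
finger_force: 0.4
```

```bash
python3 -c "
from h import *
st()"
```

```text
9.625 TCP in machine mm [ -1.4  -4.8 228.5] yaw -0.08012723381790025 z [-0.001 -0.001 -1.   ] F [ 1.5  0.3 -0.8] op 0.0036082368326802255 [ 0.14  0.72 -0.01  1.8   0.01  0.62 -1.54]
```

play_rows --translation '[[0, -0.0125, 0], [0, -0.0125, 0], [-0.022, 0, 0], [-0.022, 0, 0], [-0.021, 0, 0], [0, 0.02, 0], [0, 0.02, 0], [0, 0.02, 0], [0, 0, 0]]' --delta_rot '[[0, 0, 0], [0, 0, 0], [0, 0, 0], [0, 0, 0], [0, 0, 0], [0, 0, 0], [0, 0, 0], [0, 0, 0], [0, 0, 0]]' --grip '[-1, -1, -1, -1, -1, -1, -1, -1, -1]'

```text
clock: 10.75
tool_pos: [0.4939, -0.149, 0.2289]
eef_rot: [0.999, -0.041, 0.0, 0.0]
contact_force: [-0.5, 1.3, -0.9]
opening: 0.003
finger_force: 0.0
```

```bash
python3 - <<'E'
from h import *
st();o=[r.snapshot('wrist')[:300],]
s=r.snapshot('side');u=proj(cam('side'),[.56,-.1,.15])[0].astype(int)
o.append(cv2.resize(s[u[1]-40:u[1]+40,u[0]-36:u[0]+36],(270,300)))
cv2.imwrite('pics/f.png',np.hstack(o))
E
```

```text
10.75 TCP in machine mm [-66.1 -39.8 228.9] yaw -0.08138700490242869 z [ 0.    -0.001 -1.   ] F [-0.5  1.3 -0.9] op 0.0025632779045009287 [ 0.22  0.66 -0.02  1.97  0.03  0.51 -1.48]
```

View pics/f.png

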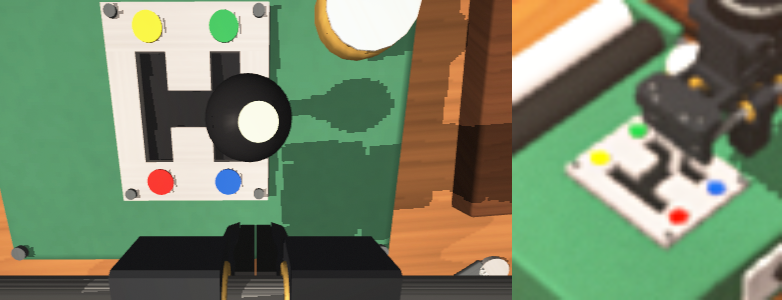

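The picture shows the knob at (248,117) over the right column, in line with the fingers, with green ahead at (223,26). Next is the push home.

play_rows --translation '[[0.012, 0, 0], [0.012, 0, 0], [0.01, 0, 0], [0.005, 0, 0], [0.005, 0, 0], [0.005, 0, 0], [0.005, 0, 0], [0.005, 0, 0], [0.005, 0, 0], [0.005, 0, 0], [0.005, 0, 0], [0.005, 0, 0], [0.005, 0, 0], [0, 0, 0]]' --delta_rot '[[0, 0, 0], [0, 0, 0], [0, 0, 0], [0, 0, 0], [0, 0, 0], [0, 0, 0], [0, 0, 0], [0, 0, 0], [0, 0, 0], [0, 0, 0], [0, 0, 0], [0, 0, 0], [0, 0, 0], [0, 0, 0]]' --grip '[-1, -1, -1, -1, -1, -1, -1, -1, -1, -1, -1, -1, -1, -1]'

```text
clock: 12.6
tool_pos: [0.5783, -0.1547, 0.2286]
eef_rot: [0.999, -0.039, 0.0, -0.0]
contact_force: [-2.0, 1.6, -1.8]
opening: 0.008
finger_force: 1.5
```

play_rows --translation '[[0.002, 0, 0], [0.001, 0, 0], [0.001, 0, 0], [0, 0, 0]]' --delta_rot '[[0, 0, 0], [0, 0, 0], [0, 0, 0], [0, 0, 0]]' --grip '[-1, -1, -1, -1]'

```text
clock: 13.1
tool_pos: [0.5819, -0.1551, 0.2288]
eef_rot: [0.999, -0.04, 0.0, -0.0]
contact_force: [-2.9, 1.9, -2.2]
opening: 0.003
finger_force: 1.7
```

```bash
python3 -c "
from h import *
st()"
```

```text
13.1 TCP in machine mm [ 22.1 -38.8 228.8] yaw -0.07921596083333114 z [ 0. -0. -1.] F [-2.9  1.9 -2.2] op 0.0029729432467940206 [ 0.2   0.75 -0.02  1.71  0.02  0.68 -1.49]
```

Not at the stop yet (3 N), so I keep going in 1 mm steps.

play_rows --translation '[[0.001, 0, 0], [0.001, 0, 0], [0.001, 0, 0], [0, 0, 0]]' --delta_rot '[[0, 0, 0], [0, 0, 0], [0, 0, 0], [0, 0, 0]]' --grip '[-1, -1, -1, -1]'

```text
clock: 13.6
tool_pos: [0.5849, -0.1555, 0.2287]
eef_rot: [0.999, -0.04, 0.0, 0.0]
contact_force: [-3.3, 2.1, -2.0]
opening: 0.005
finger_force: 1.8
```

play_rows --translation '[[0.001, 0, 0], [0, 0, 0]]' --delta_rot '[[0, 0, 0], [0, 0, 0]]' --grip '[-1, -1]'

```text
clock: 13.85
tool_pos: [0.5855, -0.1556, 0.2286]
eef_rot: [0.999, -0.04, -0.0, 0.0]
contact_force: [-3.8, 1.3, -2.3]
opening: 0.008
finger_force: 2.2
```

play_rows --translation '[[0.001, 0, 0], [0, 0, 0]]' --delta_rot '[[0, 0, 0], [0, 0, 0]]' --grip '[-1, -1]'

```text
clock: 14.1
tool_pos: [0.5861, -0.1556, 0.2285]
eef_rot: [0.999, -0.04, -0.001, -0.0]
contact_force: [-5.0, 2.5, -2.4]
opening: 0.005
finger_force: 2.7
```

play_rows --translation '[[0.001, 0, 0], [0, 0, 0]]' --delta_rot '[[0, 0, 0], [0, 0, 0]]' --grip '[-1, -1]'

```text
clock: 14.35
tool_pos: [0.5867, -0.1556, 0.2284]
eef_rot: [0.999, -0.04, -0.001, -0.0]
contact_force: [-5.6, 2.5, -2.2]
opening: 0.007
finger_force: 3.1
```

play_rows --translation '[[0.001, 0, 0], [0.001, 0, 0], [0.001, 0, 0], [0, 0, 0]]' --delta_rot '[[0, 0, 0], [0, 0, 0], [0, 0, 0], [0, 0, 0]]' --grip '[-1, -1, -1, -1]'

```text
clock: 14.85
tool_pos: [0.5884, -0.1557, 0.228]
eef_rot: [0.999, -0.04, -0.003, -0.0]
contact_force: [-8.0, 2.8, -1.4]
opening: 0.004
finger_force: 4.3
```

play_rows --translation '[[-0.005, 0, 0], [-0.02, 0, 0], [-0.03, 0, 0], [-0.03, 0, 0], [-0.03, 0, 0], [-0.03, 0, -0.02], [0, 0, -0.03], [0, 0, -0.03], [0, 0, 0], [0, 0, 0]]' --delta_rot '[[0, 0, 0], [0, 0, 0], [0, 0, 0], [0, 0, 0], [0, 0, 0], [0, 0, 0], [0, 0, 0], [0, 0, 0], [0, 0, 0], [0, 0, 0]]' --grip '[-1, -1, -1, -1, -1, -1, -1, -1, -1, -1]'

```text
clock: 16.1
tool_pos: [0.4471, -0.145, 0.3088]
eef_rot: [0.999, -0.04, 0.001, 0.0]
contact_force: [0.2, -1.1, -0.3]
opening: 0.009
finger_force: 0.0
```

```bash
python3 - <<'E'
from h import *
st();o=[r.snapshot('wrist')[:300],]
s=r.snapshot('side');C=cam('side');u=proj(C,[.56,-.1,.15])[0].astype(int)
o.append(cv2.resize(s[u[1]-40:u[1]+40,u[0]-36:u[0]+36],(270,300)))
cv2.imwrite('pics/g.png',np.hstack(o))
for c in('side','wrist'):
  print(c,[(m(d['point']),round(d['confidence'],2)) for d in r.look_for(c,'knob_center')[:3]])
# predicted white spot (crop px) per fore angle
a=np.array([[np.cos(Y),-np.sin(Y)],[np.sin(Y),np.cos(Y)]]);CW=cam('wrist')
for f in(.2,.25,.28,.305):
  q=np.array([187*np.sin(f),187*np.sin(-.24)*np.cos(f),20+187*np.cos(.24)*np.cos(f)])/1000
  P=np.r_[a@q[:2]+G,q[2]];v=proj(C,P)[0]-u+[36,40];print(f,(v*3.75+[512,0]).round(),proj(CW,P)[0].round(1))
E
```

```text
16.1 TCP in machine mm [-113.1  -39.5  308.8] yaw -0.07972947191873514 z [ 0.003 -0.001 -1.   ] F [ 0.2 -1.1 -0.3] op 0.008907943290718064 [ 0.24  0.48 -0.03  2.02  0.03  0.64 -1.46]
side []
wrist []
0.2 [662.  48.] [265.9 -62.9]
0.25 [654.  45.] [265.1 -81.5]
0.28 [649.  43.] [264.4 -92.3]
0.305 [645.  42.] [ 263.9 -101.1]
```

View pics/g.png

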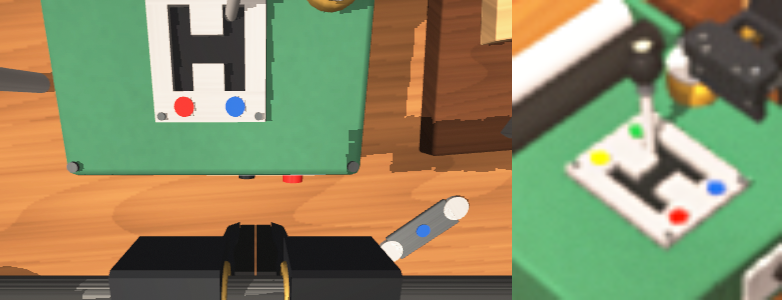

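The side view shows the stem in the far right slot by the green disc. The knob spot is at (640,44), against (645,42) predicted for fully home. The tin is undisturbed and the gripper is clear, so I hand in the job.

```bash
python3 -c "
from h import *
print(r.finish_job())"
```

```text
the job is handed in; nothing more can be done
None
```

The lever is in the green (far right) slot, pushed against its stop and matching the fully-home position in the side camera picture; the gripper is clear and the job is handed in, though no verdict came back.

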